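# Raise the pop-up socket tower on a kitchen island

### The arm

A 7-joint arm with a two-finger parallel gripper is mounted at the origin on the work surface. World frame = base frame: x ahead of the robot, y to its left, z up, the work surface at z = 0. Lengths are in m, angles in rad, forces in N, time in s.
With the tool pointing down it reaches from about 0.35 to 0.9 m from the base axis. Payload 8.1 kg.
Tool frame: the origin (TCP) lies where the fingers leave the gripper's body, on its centre line; the fingertips stand 66 mm ahead of it and the grasp point (between the pads) lies 47 mm ahead of it; z points along the fingers, y is the line along which they close (so a half turn about z gives the same grasp; the last joint's range is limited). The gripper opens to 92 mm and grips with 3 to 60 N. Pads are 19 mm wide; open, the fingers measure 130 mm over their backs; the gripper's body (75 mm by 190 mm) begins 47 mm behind the grasp point.
Start: joints at [1.151, 0.434, 0.025, 1.573, -0.012, 1.134, -0.075], TCP at [0.195, -0.594, 0.292] pointing down, gripper open.
Joint ranges: [-2.62, 2.62], [-0.44, 2.09], [-1.27, 1.32], [0.08, 2.57], [-1.32, 4.46], [0.12, 2], [-2.74, 2.74]. Speed limits (rad/s): [2.22, 2.22, 3.01, 3.01, 3.14, 3.14, 3.14].

### API

Orientations are given as a rotation vector (axis times angle).
In Python, from cell import arm gives the robot as it stands.
- The arm moves only by the tool send_rows, never from a script. Its argument "motion" is text: rows parted by semicolons, each of 7 numbers parted by spaces: the closure, from 0 (fully open) to 1 (shut), then the shift along the world's x, y, z in m, then the turn, a rotation vector about the world's x, y, z in degrees. A call has 1 to 5 rows; each row shifts and turns the commanded pose from where the row before left it; what a row does not reach is not made up. A row lasts 1/8 s, in which the tool goes at most 62.5 mm and 10.7 degrees, less where a joint would pass 70% of its speed; a pose out of reach is approached as far as the arm can. A call is refused whole if a number of a shift passes 0.0625 or a number of a turn 10.7, either way. A call with a gripper value outside its range is refused whole. The fingers move at their own pace and stop on an object; "force" is the grip in N (left out, the last holds). Time passes only in rows, so rows that do not move let the fingers close. It gives the time, the measured TCP pose, the force, the opening and the grip force at its end, in the units of the state.
- arm.observe(): the state, without advancing time (a new reading comes with each control period).
- arm.get_image(name): name is "scene" or "top" or "wrist"; returns (picture, depth): 420x560x3 uint8, blue, green, red; 420x560 float32, m along the optical axis (not along the pixel's ray), 0 where there is no reading.
- arm.camera_model(name): a dict with "fx", "fy", "cx", "cy" (pixels), "view" (4x4, takes a point from world to camera coordinates). Camera axes: x right, y down, z forward; pixel columns grow to the right and rows downward; lengths in m; the calibration is good to about 2 mm. A picture is of the moment at which its call begins: read the wrist's pose just before it. camera_model takes no time and is no camera call; for the wrist camera it gives the pose at the moment of the call.
- arm.sign_off(): hands the job in; it is judged then, once.
The state is a dict: "clock": time; "joints": joint angles; "dq": joint speeds; "joint_efforts": joint torques, N m; "position": TCP position; "ee_rot": TCP orientation; "force": force on the tool from outside, world axes, zero at the start; "ft_torque": the same for the moment, N m; "width": opening from 0.0 (shut) to 1.0 (fully open); "gripper_force": force on a finger pad.
Only numpy, scipy, OpenCV 4.12 (cv2) and the standard library are available. Lean on these libraries where they do the work, as an engineer would, in place of code of your own. Each camera call takes 0.05 s, during which the arm holds its last target. There are 200 camera calls.

### The job

Raise the pop-up power socket tower (black cap) in the island worktop so that a blender can be plugged in: press its cap down into the collar until the catch lets go and it springs up part way, then grasp it and draw it up to its full height and let go. Leave the copper-capped speaker tower shut down in its collar and do not shift or knock over the blue mug.

Things in the scene. Friction and masses are not known exactly. Their poses are not given: they have to be found in the camera images.
- socket_tower (a joint): Height of the socket tower on its vertical slide (m): 0 latched, cannot be pulled up; pressed in it goes negative, stop at -0.011; top stop +0.110 = full height. Pressing it in 6 to 9 mm (about 10 N) trips the catch; as the finger withdraws a spring lifts it to rest at about 0.03. From there it pulls up with about 2 N and stays where it is left. Once tripped it never latches again.
- socket_cap (a point): Top centre of the socket tower, an upright cylinder 54 mm across (any grasp yaw), aluminium with white outlets, flat black cap with a grey dot. Its fixed steel collar is 92 mm across at the worktop, tapering to 74 mm at its top, 16 mm above the worktop; bore 57 mm. Latched, the cap is flush with the collar's top. The point rises with the tower; z up.
- speaker_cap (a point): Centre of the top face of the other pop-up tower, the speaker: the same size, collar, catch and spring, but with a copper-coloured cap. Latched shut, its cap 16 mm above the worktop. To be left as it is.
- mug: Blue ceramic mug, loose, 76 mm in diameter and 85 mm tall, with a handle that stands out 37 mm on its +y side; origin at the centre of its underside, z up. To be left standing where it is.
Things that resemble listed ones, but are neither listed nor needed, are in the scene too. There is more than one size of the mug; the job needs the middle-sized.

How it is judged:
By the outcome, as a careful person would: the job done as asked, in the order asked, and still so for the second after the job is handed in, with the robot touching nothing.
It also fails if it takes over 42 s, if anything falls off the work surface, if the arm or the gripper's body presses on something with over 40 N, if the wrist force passes 120 N, or if a joint passes its speed limit or range.

## Working session

There is one attempt and no reset: what is moved stays moved. The work goes in short steps, Python scripts to look and compute and a tool call to move; the robot and the scene stay as the last step left them, time stands still between calls to the robot, and variables do not carry over. Pictures are saved under pics/ and viewed, at most 10 in all, crops included, and the job is handed in when it is done.

Besides the shell and the picture viewer there is one more tool, called after "Emit:" by a JSON object that holds its "name" and its "arguments", one argument or row to a line. send_rows: Moves the arm, as the interface text tells. Its arguments: {"type":"object","properties":{"motion":{"type":"string"},"force":{"type":"number"}},"required":["motion"]}

```bash
mkdir -p pics
python3 - <<'E'
from cell import arm
import cv2,numpy as np
for n in("scene","top"):
    im,d=arm.get_image(n); m=arm.camera_model(n)
    cv2.imwrite(f"pics/{n}.png",im); np.savez(f"{n}.npz",im=im,d=d,view=m["view"],k=[m[k] for k in("fx","fy","cx","cy")])
s=arm.observe();print(s)
E
```

```text
{'clock': 0.1, 'joints': array([ 1.1514046 ,  0.43515642,  0.02497287,  1.57400055, -0.01159208,
        1.1339899 , -0.07511701]), 'dq': array([ 0.00071676,  0.00032319, -0.00036841, -0.00196976, -0.00178525,
        0.00012627, -0.00245328]), 'joint_efforts': array([ 3.92715301e-03, -6.69132757e+01,  9.88596641e-01, -3.15147221e+01,
       -6.03706576e-02,  3.74093943e-02,  9.11717984e-05]), 'position': array([ 0.19454329, -0.59357054,  0.29152359]), 'ee_rot': array([-3.10093836e+00, -4.95194261e-01,  5.57311672e-04]), 'force': array([-0.15462937,  0.09972686,  0.06107607]), 'ft_torque': array([-0.01933346,  0.00761151, -0.00191311]), 'gripper_force': 0.0, 'width': 1.0010815050487873}
```

View pics/scene.png

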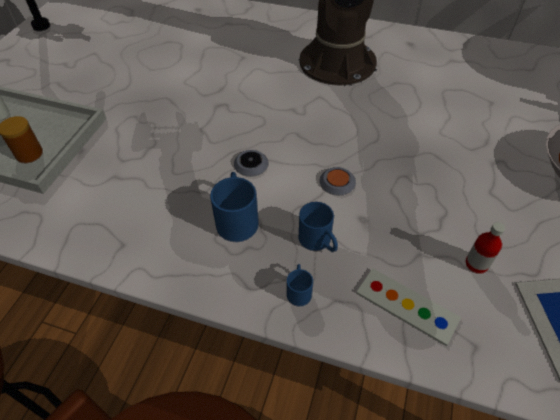

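View pics/top.png

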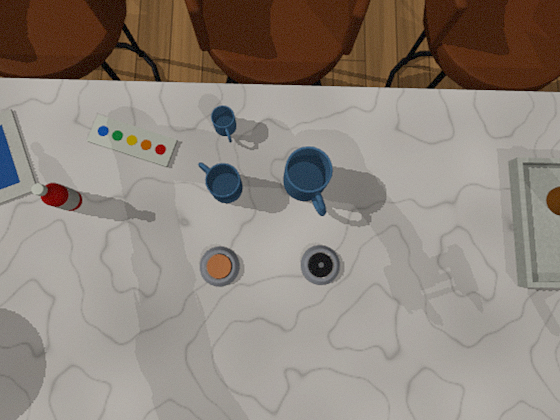

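The scene view shows the black cap at (251,160) and the copper cap at (338,179). In the top view they are at (320,265) and (219,266). The large mug is at (308,175) and the middle mug at (223,183).

```bash
cat > h.py <<'E'
import numpy as np
def ray(px,view,k,z):
    R,t=view[:3,:3],view[:3,3]; c=-R.T@t
    d=R.T@np.array([(px[0]-k[2])/k[0],(px[1]-k[3])/k[1],1]); return c+d*(z-c[2])/d[2]
E
python3 - <<'E'
from h import *; import cv2
for n,seeds in (("top",{"black":(320,265),"cop":(219,266),"big":(308,175),"mid":(223,183)}),("scene",{"black":(251,160),"cop":(338,179)})):
    f=np.load(n+".npz");im=f["im"].astype(int);d=f["d"];v=f["view"];k=f["k"]
    B,G,R=im[...,0],im[...,1],im[...,2]
    masks={"black":im.max(2)<60,"cop":R-B>50,"big":B-R>25,"mid":B-R>25}
    for q,s in seeds.items():
        N,lab,st,ce=cv2.connectedComponentsWithStats(masks[q].astype(np.uint8))
        yy,xx=np.nonzero(masks[q]);i=np.argmin((xx-s[0])**2+(yy-s[1])**2);l=lab[yy[i],xx[i]]
        x,y,w,h=st[l,:4]
        mid=(x+(w-1)/2,y+(h-1)/2)
        z=.016 if q in("black","cop") else .085
        print(n,q,st[l],ce[l],ray(mid,v,k,z).round(4), ray(ce[l],v,k,z).round(4))
    if n=="top":
        for s in((320,272),(219,266),(308,152),(308,200)):
            print(s,d[s[1],s[0]])
        for s in seeds.values():
            ws=[]
        for (a,b) in (((285,175),(331,175)),((207,183),(241,183))): print(ray(a,v,k,.085),ray(b,v,k,.085))
        print("handle tips",ray((322,212),v,k,.06),ray((201,165),v,k,.05))
        # heights near the mugs
        print("cam",-v[:3,:3].T@v[:3,3])
        zc=-v[:3,:3].T@v[:3,3]
        print("maxheight big",zc[2]-d[145:215,280:335].min(),"mid",zc[2]-d[160:205,200:245].min())
        print("collar black h",zc[2]-np.median(d[260:270,315:325]))
E
```

```text
top black [308 253  25  24 432] [319.9212963  264.60648148] [ 0.5129 -0.1074  0.016 ] [ 0.5126 -0.1072  0.016 ]
top cop [207 254  24  25 470] [218.60212766 265.93617021] [0.5066 0.1222 0.016 ] [0.5067 0.122  0.016 ]
top big [ 284  147   49   69 2200] [307.72818182 175.59272727] [ 0.691  -0.0727  0.085 ] [ 0.7029 -0.0721  0.085 ]
top mid [ 198  163   44   40 1132] [222.74028269 181.72526502] [0.684  0.1179 0.085 ] [0.6859 0.111  0.085 ]
(320, 272) 0.8812316
(219, 266) 0.8782719
(308, 152) 0.8560265
(308, 200) 0.9145711
[ 0.70329818 -0.02274437  0.085     ] [ 0.70525592 -0.12278748  0.085     ]
[0.68243766 0.14459118 0.085     ] [0.68381675 0.071812   0.085     ]
handle tips [ 0.62724055 -0.10630817  0.06      ] [0.73091872 0.16537555 0.05      ]
cam [0.50904895 0.01151742 0.90811121]
maxheight big 0.9081112054189111 mid 0.9081112054189111
collar black h 0.023692002614345675
scene black [240 151  22  17 303] [250.37623762 159.38283828] [ 0.5153 -0.1057  0.016 ] [ 0.5167 -0.1055  0.016 ]
scene cop [328 170  21  16 269] [337.76579926 177.39033457] [0.5102 0.1258 0.016 ] [0.51   0.1252 0.016 ]
```

Emit:
{"name": "send_rows", "arguments": {
  "motion": "1 0.03 0.045 0 0 0 0;1 0.03 0.045 0 0 0 0;1 0.03 0.045 0 0 0 0;1 0.03 0.045 0 0 0 0;1 0.03 0.045 0 0 0 0",
  "force": 20
}}

```text
clock: 0.72
position: [0.3453, -0.3672, 0.2921]
ee_rot: [-3.102, -0.495, 0.0]
force: [0.9, -0.1, -0.5]
width: 0.509
gripper_force: 0.0
```

Emit:
{"name": "send_rows", "arguments": {
  "motion": "1 0.03 0.045 0 0 0 0;1 0.03 0.045 0 0 0 0;1 0.02 0.045 0 0 0 0;1 0 0.02 0 0 0 0;1 0 0 0 0 0 0"
}}

```text
clock: 1.35
position: [0.4248, -0.2124, 0.2921]
ee_rot: [-3.101, -0.5, 0.001]
force: [0.7, -1.3, -0.7]
width: 0.011
gripper_force: 0.0
```

Emit:
{"name": "send_rows", "arguments": {
  "motion": "1 0.03 0.035 0 0 0 0;1 0.03 0.035 0 0 0 0;1 0.028 0.035 0 0 0 0;1 0 0 0 0 0 0;1 0 0 0 0 0 0"
}}

```text
clock: 1.98
position: [0.5122, -0.1106, 0.2919]
ee_rot: [3.102, 0.493, -0.002]
force: [-0.7, -0.6, 0.6]
width: 0.003
gripper_force: 0.0
```

Run:
```python
from cell import arm
import cv2,numpy as np
from h import *
m=arm.camera_model("wrist");im,d=arm.get_image("wrist");cv2.imwrite("pics/w1.png",im)
k=[m[q] for q in("fx","fy","cx","cy")];v=np.array(m["view"])
np.savez("w1.npz",im=im,d=d,view=v,k=k)
print(arm.observe()["position"], -v[:3,:3].T@v[:3,3])
R,t=v[:3,:3],v[:3,3]
for p in ((.513,-.107,.016),(.507,.122,.016)):
    c=R@np.array(p)+t;print(c[0]/c[2]*k[0]+k[2],c[1]/c[2]*k[1]+k[3])
```

```text
[ 0.51202285 -0.11089374  0.29194904] [ 0.58512801 -0.08691067  0.38396018]
269.79987032689615 180.25133395048323
71.02296622185548 122.28973000156552
```

View pics/w1.png

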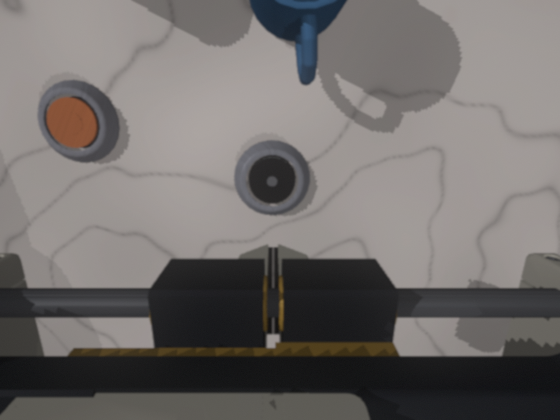

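The wrist view shows the black cap with its grey dot at about (272,181), close to the prediction. The fingers are shut, and the big mug's handle is ahead of the gripper, clear of it.

Run:
```python
from h import *; import cv2
f=np.load("w1.npz");im=f["im"];v=f["view"];k=f["k"]
m=(im.max(2)<50).astype(np.uint8);m[230:]=0;m[:145]=0
N,l,st,ce=cv2.connectedComponentsWithStats(m);i=1+np.argmax(st[1:,4]);c=max(cv2.findContours((l==i).astype(np.uint8),0,2)[0],key=len)
e=cv2.fitEllipse(c);print(st[i],e,ray(e[0],v,k,.016),ray((272,181),v,k,.016))
```

```text
[ 250  158   45   44 1479] ((271.6645812988281, 179.37725830078125), (44.08424758911133, 44.42176055908203), 74.12332153320312) [ 0.51465463 -0.10874577  0.016     ] [ 0.51294925 -0.10970975  0.016     ]
```

Emit:
{"name": "send_rows", "arguments": {
  "motion": "1 0.002 0.003 -0.06 0 0 0;1 0 0 -0.06 0 0 0;1 0 0 -0.06 0 0 0;1 0 0 -0.02 0 0 0;1 0 0 0 0 0 0"
}}

```text
clock: 2.65
position: [0.5131, -0.1074, 0.0909]
ee_rot: [-3.103, -0.492, 0.006]
force: [-0.0, 0.4, -0.5]
width: 0.007
gripper_force: 0.0
```

Emit:
{"name": "send_rows", "arguments": {
  "motion": "1 0 0 -0.005 0 0 0;1 0 0 -0.003 0 0 0;1 0 0 -0.002 0 0 0;1 0 0 0 0 0 0"
}}

```text
clock: 3.15
position: [0.5148, -0.1059, 0.0825]
ee_rot: [3.102, 0.495, 0.001]
force: [0.4, 0.4, 0.7]
width: 0.001
gripper_force: 0.0
```

Emit:
{"name": "send_rows", "arguments": {
  "motion": "1 0 -0.001 -0.002 0 0 0;1 0 0 -0.002 0 0 0;1 0 0 -0.001 0 0 0;1 0 0 0 0 0 0"
}}

```text
clock: 3.65
position: [0.515, -0.1062, 0.078]
ee_rot: [-3.102, -0.497, -0.001]
force: [-1.8, 2.2, 9.3]
width: 0.006
gripper_force: 4.6
```

Emit:
{"name": "send_rows", "arguments": {
  "motion": "1 0 0 -0.001 0 0 0;1 0 0 -0.001 0 0 0;1 0 0 0 0 0 0"
}}

```text
clock: 4.03
position: [0.515, -0.1062, 0.076]
ee_rot: [-3.102, -0.496, -0.001]
force: [-2.8, 2.9, 10.3]
width: 0.002
gripper_force: 5.1
```

Emit:
{"name": "send_rows", "arguments": {
  "motion": "1 0 0 -0.001 0 0 0;1 0 0 -0.001 0 0 0;1 0 0 0 0 0 0"
}}

```text
clock: 4.4
position: [0.5149, -0.1062, 0.0741]
ee_rot: [-3.102, -0.497, -0.001]
force: [-2.4, 2.4, 11.7]
width: 0.005
gripper_force: 5.7
```

Emit:
{"name": "send_rows", "arguments": {
  "motion": "1 0 0 0.01 0 0 0;1 0 0 0.03 0 0 0;1 0 0 0.06 0 0 0;1 0 0 0.06 0 0 0;1 0 0 0 0 0 0"
}}

```text
clock: 5.03
position: [0.517, -0.1073, 0.2384]
ee_rot: [3.099, 0.494, 0.013]
force: [1.0, -0.0, -0.1]
width: 0.005
gripper_force: 0.0
```

```bash
python3 - <<'E'
from cell import arm
import cv2,numpy as np
for n in ("scene","wrist"):
    im,d=arm.get_image(n);cv2.imwrite(f"pics/{n}2.png",im)
E
python3 -c "
import cv2,numpy as np
a=cv2.imread('pics/scene2.png')[60:260,140:420];a=cv2.resize(a,(560,400));b=cv2.resize(cv2.imread('pics/wrist2.png'),(240,180));c=np.zeros((400,800,3),'u1');c[:,:560]=a;c[:180,560:]=b;cv2.imwrite('pics/c2.png',c)"
```

```text
(no output)
```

View pics/c2.png

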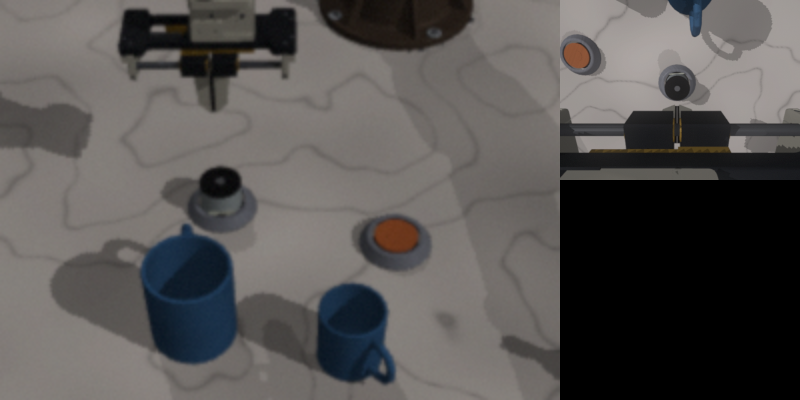

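The socket tower has popped up about 30 mm: its cap is at about (220,182) in the crop. The copper cap is still shut and the mugs haven't moved. Next I open the gripper and descend.

Emit:
{"name": "send_rows", "arguments": {
  "motion": "0 -0.001 -0.001 0 0 0 0;0 0 0 0 0 0 0;0 0 0 0 0 0 0;0 0 0 0 0 0 0;0 0 0 0 0 0 0"
}}

```text
clock: 5.75
position: [0.5137, -0.1079, 0.2331]
ee_rot: [-3.102, -0.495, 0.0]
force: [-0.1, 0.6, 0.2]
width: 0.5
gripper_force: 0.0
```

Emit:
{"name": "send_rows", "arguments": {
  "motion": "0 0 0 -0.05 0 0 0;0 0 0 -0.05 0 0 0;0 0 0 -0.03 0 0 0;0 0 0 -0.018 0 0 0;0 0 0 0 0 0 0"
}}

```text
clock: 6.38
position: [0.513, -0.1077, 0.0842]
ee_rot: [-3.101, -0.496, 0.004]
force: [-0.1, 0.5, 0.7]
width: 0.993
gripper_force: 0.0
```

Emit:
{"name": "send_rows", "arguments": {
  "motion": "0 0 0 0.004 0 0 0;1 0 0 0 0 0 0;1 0 0 0 0 0 0;1 0 0 0 0 0 0;1 0 0 0 0 0 0",
  "force": 20
}}

```text
clock: 7.0
position: [0.5137, -0.1079, 0.0893]
ee_rot: [3.102, 0.495, 0.0]
force: [-0.4, -0.1, 0.0]
width: 0.617
gripper_force: 0.0
```

Emit:
{"name": "send_rows", "arguments": {
  "motion": "1 0 0 0 0 0 0;1 0 0 0 0 0 0"
}}

```text
clock: 7.25
position: [0.514, -0.1087, 0.0894]
ee_rot: [3.102, 0.494, 0.001]
force: [1.0, -4.8, 1.3]
width: 0.582
gripper_force: 20.0
```

Emit:
{"name": "send_rows", "arguments": {
  "motion": "1 0 -0.001 0.01 0 0 0;1 0 0 0.02 0 0 0;1 0 0 0.02 0 0 0;1 0 0 0.015 0 0 0;1 0 0 0 0 0 0"
}}

```text
clock: 7.88
position: [0.5138, -0.1088, 0.1553]
ee_rot: [3.102, 0.495, 0.002]
force: [1.3, -0.1, 2.7]
width: 0.583
gripper_force: 20.0
```

Emit:
{"name": "send_rows", "arguments": {
  "motion": "1 0 0 0.005 0 0 0;1 0 0 0.005 0 0 0;1 0 0 0.002 0 0 0;1 0 0 0.001 0 0 0;1 0 0 0 0 0 0"
}}

```text
clock: 8.5
position: [0.5139, -0.1088, 0.1673]
ee_rot: [-3.102, -0.496, -0.001]
force: [3.2, -0.1, 0.4]
width: 0.586
gripper_force: 20.0
```

Emit:
{"name": "send_rows", "arguments": {
  "motion": "1 0 0 0.001 0 0 0;1 0 0 0.001 0 0 0;1 0 0 0 0 0 0"
}}

```text
clock: 8.88
position: [0.5139, -0.1088, 0.169]
ee_rot: [-3.102, -0.496, -0.0]
force: [5.3, 0.7, -5.7]
width: 0.582
gripper_force: 20.0
```

Emit:
{"name": "send_rows", "arguments": {
  "motion": "1 0.001 0 0.001 0 0 0;1 0 0 0.001 0 0 0;1 0 0 0.001 0 0 0;1 0 0 0 0 0 0"
}}

```text
clock: 9.38
position: [0.5135, -0.109, 0.1698]
ee_rot: [-3.101, -0.495, 0.005]
force: [10.1, -2.1, -26.2]
width: 0.586
gripper_force: 20.0
```

The stop has been reached: the force jumped to 26 N after about 80 mm of rise. I'll ease off slightly and let go.

Emit:
{"name": "send_rows", "arguments": {
  "motion": "1 -0.001 0 -0.002 0 0 0;1 0 0 0 0 0 0"
}}

```text
clock: 9.62
position: [0.5134, -0.109, 0.1696]
ee_rot: [-3.102, -0.495, 0.001]
force: [5.6, -0.9, -10.1]
width: 0.581
gripper_force: 20.0
```

Emit:
{"name": "send_rows", "arguments": {
  "motion": "0 0 0 0 0 0 0;0 0 0 0 0 0 0;0 0 0 0 0 0 0;0 0 0 0 0 0 0;0 0 0 0 0 0 0"
}}

```text
clock: 10.25
position: [0.5136, -0.1089, 0.1703]
ee_rot: [3.102, 0.495, -0.0]
force: [0.5, 0.3, 0.3]
width: 0.996
gripper_force: 0.0
```

Emit:
{"name": "send_rows", "arguments": {
  "motion": "0 0 0 0 0 0 0;0 0 0 0 0 0 0;0 0 0 0 0 0 0;0 0 0 0.01 0 0 0;0 0 0 0.05 0 0 0"
}}

```text
clock: 10.88
position: [0.5121, -0.1088, 0.2292]
ee_rot: [-3.1, -0.495, 0.008]
force: [0.4, -0.5, 0.3]
width: 0.997
gripper_force: 0.0
```

Emit:
{"name": "send_rows", "arguments": {
  "motion": "0 0 0 0.05 0 0 0;0 0 0 0.03 0 0 0;0 -0.04 -0.04 0 0 0 0;0 -0.04 -0.04 0 0 0 0;0 0 0 0 0 0 0"
}}

```text
clock: 11.5
position: [0.4307, -0.1923, 0.311]
ee_rot: [3.102, 0.485, -0.001]
force: [-0.0, 0.2, 0.5]
width: 1.002
gripper_force: 0.0
```

Run:
```python
from cell import arm
import cv2,numpy as np
c=np.zeros((420,800,3),'u1')
im,d=arm.get_image("scene");c[:,:560]=im
m=arm.camera_model("scene");v=np.array(m["view"])
for z in(.116,.126,.016):
    p=v[:3,:3]@np.array([.514,-.108,z])+v[:3,3];print(z,p[0]/p[2]*m["fx"]+m["cx"],p[1]/p[2]*m["fy"]+m["cy"],p[2])
np.save("d3.npy",d);cv2.imwrite("pics/s3.png",im)
t,_=arm.get_image("top");c[:180,560:]=cv2.resize(t,(240,180));cv2.imwrite("pics/c3.png",c)
T=np.load("top.npz")["im"].astype(int)
b=lambda i:(i[...,0].astype(int)-i[...,2]>25)[155:208,190:250]
print("mug shift",np.argwhere(b(t)).mean(0)-np.argwhere(b(T)).mean(0))
```

```text
0.116 247.57157201370532 129.50409986283344 1.1458674030708091
0.126 247.32780255471434 126.3898107408376 1.138108246742992
0.016 249.83920860154828 158.47440642785523 1.2234589663489819
mug shift [-0.12131313 -0.11571224]
```

View pics/c3.png

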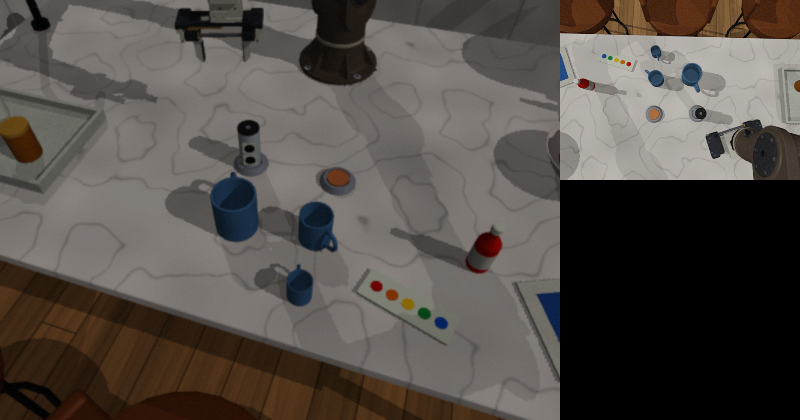

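The cap is at about (248,127), where a fully raised tower should appear (247,126). The copper cap is still shut, the middle mug hasn't moved, and the gripper is clear.

```bash
python3 -c "
from cell import arm
print(arm.sign_off())"
```

```text
the job is handed in; nothing more can be done
None
```

The socket tower is up at full height and released, the speaker tower is still shut, the blue mug hasn't moved, and the job was handed in at about 11.6 s.

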